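Assemble the coffee grinder and hold it on pulse

TASK

Put the coffee grinder together and run it on pulse: stand the small steel cup upright in the middle of the grinder's flat deck and let go of it, then lower the grey lid over it, lugs through the gaps in the collar and fully down, and twist the lid clockwise (seen from above) to the middle of its turn, where its grip bar points at the single raised half-way mark. Do not turn it on into the lock; pulse springs back when released, so finish still gripping the lid and holding it there. Leave the mug, the jar and the canister alone.

Things in the scene. Friction and masses are not known exactly. Their poses are not given: they have to be found in the camera images.
- grinder: Coffee grinder base, fixed on the counter: round grey housing 124 mm across (foot 136 mm), flat deck 60 mm above the counter inside a collar that ends at 81 mm. Origin: centre of its underside, z up. Its collar has entry gaps on the +x and -x sides; a small black button low on the housing is on -x.
- collar (a point): Centre of the collar's top, 81 mm up, axes as the grinder's. Dark steel flange turned inwards, z 76 to 81 mm, inner diameter 88 mm, with two entry gaps 23 mm wide (30 mm at their outer end, radius 53 mm) on +x and -x. White ribs 3 mm high on it: one rib 40 degrees clockwise from each gap = half way; two ribs 80 degrees clockwise = lock.
- deck (a point): Centre of the flat deck, 60 mm above the counter, on the grinder's axis; axes as the grinder's. The cup stands here; the seated lid's underside rests on this deck too.
- drive (a joint): Switch ring in the collar, turned by the lid's lugs (5 degrees of play either way), rad clockwise from above: 0 at rest (its two 20 mm slots lie under the entry gaps), 0.70 half way = pulse, lock balls resist from about 1.0 and click past at 1.2, stop 1.5. A spring (0.04 N m at 0, 0.11 at 0.7) turns it most of the way back when the lid is let go.
- lid: Loose grey lid, 0.14 to 0.28 kg, standing upright: round shell 80 mm across, 72 mm inside, hollow from below (70 mm deep), flat top at 75 mm, grip bar on top along its x. Two lugs at the foot on +x and -x, in line with the bar: 12 mm wide, 2 to 12 mm above the underside, out to radius 49 mm. Origin: centre of its underside, z up. Half a turn gives the same lid.
- lid_bar (a point): Middle of the lid's grip bar, on the lid's axis, 92.5 mm above its underside. The bar is 64 mm long (lid's x), 14 mm wide (y) and stands 35 mm above the flat top (75 to 110 mm).
- cup: Loose plain steel cup without a handle, upright, open at the top, 54 mm outer diameter (straight sides), 60 mm tall, wall 3 mm, 0.1 to 0.2 kg. Origin: centre of its underside, z up.
- mug: Bystander: white mug 80 mm across, 90 mm tall, handle at its +y. Origin: centre of underside.
- jar: Bystander: glass jar with steel cap, 64 mm across, 85 mm tall. Origin: centre of underside.
- canister: Bystander: white lidded canister 88 mm across, 128 mm tall. Origin: centre of underside.
Things that resemble listed ones, but are neither listed nor needed, are in the scene too. Leave any blue look-alike of the cup alone.

How it is judged:
By the outcome, as a careful person would: the job done as asked, in the order asked, and still so for the second after the job is handed in, while the arm keeps its last pose, push and grip.
It also fails if it takes over 69 s, if anything falls off the work surface, if the arm or the gripper's body presses on something with over 40 N, if the wrist force passes 120 N, or if a joint passes its speed limit or range.

ROBOT

A 6-joint arm with a two-finger parallel gripper is mounted at the origin on the work surface. World frame = base frame: x ahead of the robot, y to its left, z up, the work surface at z = 0. Lengths are in m, angles in degrees, forces in N, time in s.
With the tool pointing down it reaches from about 0.3 to 0.75 m from the base axis. Payload 8.5 kg.
Tool frame: the origin (TCP) lies midway between the tips of the shut fingers; the grasp point (between the pads) lies 19 mm behind it (env.tcp_to_grasp is the z of the grasp point in the tool frame, in m); z points along the fingers, y is the line along which they close (so a half turn about z gives the same grasp; the last joint's range is limited). The gripper opens to 85 mm and grips with 20 to 120 N. Pads are 22 mm wide; open, the fingers measure 114 mm over their backs; the gripper's body (76 mm by 85 mm) begins 54 mm behind the grasp point. The pads swing forward as they close: fully open they stand 13 mm farther back than shut.
Start: joints at [-81.778, 21.807, 74.336, -0, 83.858, -12.336], TCP at [0.193, -0.515, 0.231] pointing down, gripper open.
Joint ranges: [-178.18, 178.18], [-50.72, 133.34], [12.68, 142.11], [-81.47, 261.47], [9.98, 163.14], [-165.26, 165.26]. Speed limits (degrees/s): [136.94, 136.94, 180, 180, 180, 180].

INTERFACE

Orientations are given as a 3x3 rotation matrix whose columns are the frame's x, y, z axes.
In Python, from rig import env, imaging, job, models gives the robot as it stands. The module is installed in compiled form; this text tells all that it offers.
- The arm moves only by the tool jog_arm, never from a script. Its argument "plan" is text: rows parted by semicolons, each of 7 numbers parted by spaces: the turn, a rotation vector about the tool's x, y, z in degrees, then the shift along the tool's x, y, z in cm, then the closure in counts, from 0 (fully open) to 255 (shut). In form: rx ry rz x y z claw; .... A call has 1 to 10 rows; each row shifts and turns the commanded pose from where the row before left it, along the tool's axes as they then stand; what a row does not reach is not made up. A row lasts 1/12 s, in which the tool goes at most 41.7 mm and 7.16 degrees, less where a joint would pass 70% of its speed; a pose out of reach is approached as far as the arm can. A call with a gripper value outside its range is refused whole. The fingers move at their own pace and stop on an object; "grip_force" is the grip in N (left out, the last holds). Time passes only in rows, so rows that do not move let the fingers close. It gives the time, the measured TCP pose, the force, the opening and the grip force at its end, in the units of the state.
- env.observe(): the state, without advancing time (a new reading comes with each control period).
- imaging.get_image(name): name is "scene" or "side" or "wrist"; returns a dict with "pixels" (400x640x3 uint8, red, green, blue), "depth" (400x640 float32, m along the optical axis (not along the pixel's ray), 0 where there is no reading), "fov_y" (degrees; the focal length in pixels is half the picture's height over the tangent of half this angle, whatever the lens; pixels are square), "cx", "cy" (the principal point, pixels), "distortion" ([k1, k2, p1, p2, k3] as OpenCV has them; the pictures are not rectified), "world_from_camera" (4x4, takes a point from camera to world coordinates). Camera axes: x right, y down, z forward; pixel columns grow to the right and rows downward; lengths in m; the calibration is good to about 2 mm. A picture is of the moment at which its call begins.
- job.close_job(): hands the job in; it is judged then, once.
Trained networks look in the newest picture that a camera, given by its name, has taken for a name from the list of things; names that differ only in an ending like _2 or _b are one class to them, and where a whole thing is asked for, a point or a joint stands for the part that bears it (a point fixed in the world has none). Each returns a list of dicts, best first, with "confidence" (0 to 1); they miss things now and then, are a little off and sometimes report something else, mostly with a low value. They report only what shows in the picture. A call takes as long as a camera call. They do not tell look-alikes from the thing itself.
- models.outline_of(camera, query): "region" (400x640 bool, what is visible of it) and "bbox" ([centre column, centre row, width, height] in pixels, round what is visible of it).
- models.tip_of(camera, query): "at" ([column, row] in pixels: a listed point, or the origin of a listed thing).
The state is a dict: "time_s": time; "q": joint angles; "qvel": joint speeds; "joint_efforts": joint torques, N m; "position": TCP position; "tool_rot": TCP orientation; "ft_force": force on the tool from outside, world axes, zero at the start; "wrist_torque": the same for the moment, N m; "grip_width": finger opening in m; "gripper_force": force on a finger pad.
Only numpy, scipy, OpenCV 4.12 (cv2) and the standard library are available. Lean on these libraries where they do the work, as an engineer would, in place of code of your own. Each camera call takes 0.05 s, during which the arm holds its last target. There are 200 camera calls.

## Working session

There is one attempt and no reset: what is moved stays moved. The work goes in short steps, Python scripts to look and compute and a tool call to move; the robot and the scene stay as the last step left them, time stands still between calls to the robot, and variables do not carry over. Pictures are saved under pics/ and viewed, at most 10 in all, crops included, and the job is handed in when it is done.

Besides the shell and the picture viewer there is one more tool, called after "Call:" as name(argument=value, ...) on one line, values as JSON. jog_arm: Moves the arm, as the interface text tells. Its arguments: {"type":"object","properties":{"plan":{"type":"string"},"grip_force":{"type":"number"}},"required":["plan"]}

```bash
mkdir -p pics
cat > h.py <<'E'
import numpy as np, cv2
from rig import env, imaging, job, models
def K(im):
    f=200/np.tan(np.radians(im["fov_y"])/2)
    return np.array([[f,0,im["cx"]],[0,f,im["cy"]],[0,0,1.]])
def rays(im,px):
    u=cv2.undistortPoints(np.array(px,float).reshape(-1,1,2),K(im),np.array(im["distortion"],float)).reshape(-1,2)
    return np.c_[u,np.ones(len(u))]
def onplane(im,px,z):
    T=np.array(im["world_from_camera"]); d=rays(im,px)@T[:3,:3].T; o=T[:3,3]
    return o+d*((z-o[2])/d[:,2])[:,None]
def cloud(im,mask):
    r,c=np.nonzero(mask&(im["depth"]>0)); d=im["depth"][r,c]
    T=np.array(im["world_from_camera"])
    return (rays(im,np.c_[c,r])*d[:,None])@T[:3,:3].T+T[:3,3]
def save(im,n): cv2.imwrite(f"pics/{n}.png",im["pixels"][:,:,::-1])
E
python3 - <<'E'
from h import *
np.set_printoptions(precision=4,suppress=True)
s=env.observe(); print(s["position"],s["tool_rot"],env.tcp_to_grasp,s["grip_width"])
for cam in ["scene","side"]:
    im=imaging.get_image(cam); save(im,cam+"0"); print(cam,im["world_from_camera"])
    for q in ["grinder","lid","cup","mug","jar","canister"]:
        for o in models.outline_of(cam,q)[:3]:
            P=cloud(im,o["region"]); 
            if len(P)<5: print(q,"few");continue
            print(q,round(o["confidence"],2),np.round(o["bbox"]),"med",np.median(P,0),"lo",np.percentile(P,2,0),"hi",np.percentile(P,98,0))
E
```

```text
[ 0.1931 -0.5147  0.2307] [[ 0.9363  0.3512 -0.0002]
 [ 0.3512 -0.9363  0.0015]
 [ 0.0003 -0.0015 -1.    ]] -0.0187 0.08517265602583068
scene [[-0.8711  0.3565 -0.3379  1.0518]
 [ 0.491   0.6525 -0.5772  0.861 ]
 [ 0.0147 -0.6687 -0.7434  1.0835]
 [ 0.      0.      0.      1.    ]]
grinder 0.87 [329. 201.  41.  48.] med [0.513  0.0495 0.0601] lo [ 0.4485 -0.0201  0.0058] hi [0.566  0.0964 0.083 ]
lid 0.76 [290. 144.  33.  34.] med [ 0.5012 -0.242   0.0686] lo [ 0.4566 -0.2749  0.0062] hi [ 0.5307 -0.2194  0.1109]
cup 0.82 [361. 270.  18.  24.] med [0.5578 0.2961 0.0354] lo [0.533  0.2694 0.0013] hi [0.5841 0.3217 0.0615]
cup 0.55 [399. 260.  19.  25.] med [0.4557 0.3203 0.0357] lo [0.429  0.2922 0.0036] hi [0.4806 0.3438 0.0622]
mug 0.85 [312. 279.  38.  39.] med [0.6984 0.2612 0.051 ] lo [0.6668 0.2172 0.0021] hi [0.7428 0.3139 0.0909]
jar 0.67 [222. 174.  21.  35.] med [ 0.7553 -0.2117  0.0552] lo [ 0.7174 -0.3064 -0.0028] hi [ 0.7817 -0.1994  0.087 ]
canister 0.8 [403. 311.  40.  49.] med [0.5723 0.4756 0.1103] lo [0.5202 0.4273 0.0067] hi [0.5989 0.5058 0.1251]
side [[-0.8144 -0.
[... 681 characters left out ...]
766 0.3431 0.0626]
cup 0.81 [284. 270.  20.  33.] med [0.5569 0.2935 0.0352] lo [0.5306 0.27   0.0038] hi [0.5813 0.3199 0.0623]
mug 0.93 [250. 228.  30.  48.] med [0.695  0.2549 0.0577] lo [0.662  0.2159 0.003 ] hi [0.7387 0.3118 0.0915]
mug 0.59 [338. 127.  24.  31.] med [ 0.7375 -0.215   0.0566] lo [ 0.7163 -0.3217  0.0001] hi [ 0.7738 -0.2006  0.0877]
jar 0.78 [336. 129.  24.  32.] med [ 0.7363 -0.2132  0.0589] lo [ 0.7163 -0.2488  0.0084] hi [ 0.7677 -0.2004  0.0876]
jar 0.49 [251. 229.  33.  50.] med [0.695  0.255  0.0574] lo [0.662  0.2158 0.0034] hi [0.7386 0.3122 0.0914]
canister 0.8 [234. 316.  42.  60.] med [0.5402 0.4725 0.1118] lo [0.5134 0.4273 0.0078] hi [0.5924 0.5037 0.1266]
```

Run:
```python
import cv2,numpy as np
a=cv2.imread("pics/scene0.png")[110:350,200:440];b=cv2.imread("pics/side0.png")[110:350,210:450]
cv2.imwrite("pics/c0.png",cv2.resize(np.hstack([a,b]),(800,400),interpolation=cv2.INTER_CUBIC))
```

```text
(no output)
```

View pics/c0.png

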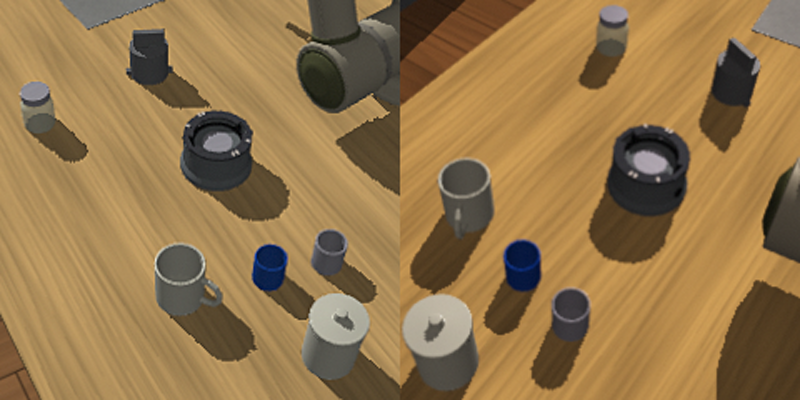

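Call:
jog_arm(plan="0 0 6.85 0 0 -2 0;0 0 6.85 0 0 -2 0;0 0 6.85 0 0 -2 0")

```text
time_s: 0.95
position: [0.1931, -0.5148, 0.292]
tool_rot: [[1.0, -0.006, -0.0], [-0.006, -1.0, 0.001], [-0.0, -0.001, -1.0]]
ft_force: [1.0, -0.5, 0.4]
grip_width: 0.0854
gripper_force: 0.0
```

Call:
jog_arm(plan="0 0 0 2.5 -2.6 0 0;0 0 0 2.5 -2.6 0 0;0 0 0 2.5 -2.6 0 0;0 0 0 2.5 -2.6 0 0;0 0 0 2.5 -2.6 0 0;0 0 0 2.5 -2.6 0 0;0 0 0 2.5 -2.6 0 0;0 0 0 2.5 -2.6 0 0;0 0 0 2.5 -2.6 0 0;0 0 0 2.5 -2.6 0 0")

```text
time_s: 1.78
position: [0.4441, -0.2534, 0.2915]
tool_rot: [[1.0, 0.0, 0.0], [0.0, -1.0, -0.0], [0.0, 0.0, -1.0]]
ft_force: [-0.1, -1.0, 0.7]
grip_width: 0.0851
gripper_force: 0.0
```

Run:
```python
from h import *
np.set_printoptions(precision=4,suppress=True)
im=imaging.get_image("wrist"); save(im,"w1"); s=env.observe()
print(s["position"],s["q"],s["tool_rot"],s["time_s"],im["world_from_camera"],im["fov_y"])
for q in ["grinder","lid"]:
    for o in models.outline_of("wrist",q)[:3]:
        P=cloud(im,o["region"]); print(q,o["confidence"],o["bbox"],len(P),np.percentile(P,[2,50,98],axis=0))
```

```text
[ 0.4472 -0.2492  0.2915] [-42.4856  15.7534  73.4383   0.1559  90.7959  47.2596] [[ 1.      0.0045  0.002 ]
 [ 0.0045 -1.      0.0019]
 [ 0.002  -0.0019 -1.    ]] 1.8333 [[-0.0006 -0.9481 -0.3179  0.5251]
 [-1.     -0.0001  0.0021 -0.2529]
 [-0.002   0.3179 -0.9481  0.4344]
 [ 0.      0.      0.      1.    ]] 67.40207940929577
grinder 0.59 [90.5, 125.8, 150.0, 114.7] 13427 [[ 0.4448 -0.0308  0.0085]
 [ 0.5063  0.0244  0.0624]
 [ 0.5606  0.0865  0.0834]]
lid 0.75 [326.9, 132.3, 65.9, 75.2] 3695 [[ 0.4553 -0.2959  0.0732]
 [ 0.4922 -0.2605  0.0755]
 [ 0.5276 -0.2248  0.111 ]]
```

View pics/w1.png

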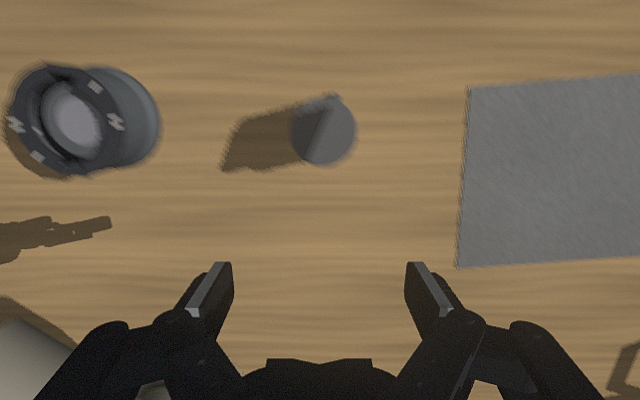

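Call:
jog_arm(plan="0 0 0 1 -4 0 0;0 0 0 1 -4 0 0;0 0 0 1 -4 0 0;0 0 0 1 -4 0 0;0 0 0 1 -4 0 0;0 0 0 1 -4 0 0;0 0 0 1 -4 0 0;0 0 0 0 0 0 0;0 0 0 0 0 0 0;0 0 0 0 0 0 0")

```text
time_s: 2.77
position: [0.513, 0.024, 0.2912]
tool_rot: [[1.0, -0.001, -0.0], [-0.001, -1.0, -0.0], [-0.0, 0.0, -1.0]]
ft_force: [0.0, -0.6, -0.2]
grip_width: 0.0856
gripper_force: 0.0
```

```bash
cat >> h.py <<'E'
def fitc(P):
    A=np.c_[2*P[:,:2],np.ones(len(P))]; x=np.linalg.lstsq(A,(P[:,:2]**2).sum(1),rcond=None)[0]
    return x[:2],np.sqrt(x[2]+x[:2]@x[:2])
def barfit(P):
    B=P[P[:,2]>.1]; r=cv2.minAreaRect((B[:,:2]*1000).astype(np.float32)); d=np.linalg.svd(B[:,:2]-B[:,:2].mean(0),full_matrices=False)[2][0]
    return r,np.degrees(np.arctan2(d[1],d[0]))
def discfit(P,z,tol):
    # enclosing circle of points on a level surface
    D=P[abs(P[:,2]-z)<tol]; return cv2.minEnclosingCircle((D[:,:2]*1000).astype(np.float32)),len(D)
E
python3 - <<'E'
from h import *
np.set_printoptions(precision=4,suppress=True)
im=imaging.get_image("wrist"); save(im,"w2"); s=env.observe()
print(s["position"],s["time_s"])
allP=cloud(im,np.ones((400,640),bool))
o=models.outline_of("wrist","grinder")[0]; P=cloud(im,o["region"]); print(o["bbox"],o["confidence"])
C=np.array([.502,.034])
near=allP[np.hypot(*(allP[:,:2]-C).T)<.085]
print("collar",discfit(near,.081,.003)); 
D=near[abs(near[:,2]-.060)<.003]; print("deck",D[:,:2].mean(0),discfit(near,.06,.003),len(D))
# occupancy by angle on the flange level, radii 47..52
(c,r),n=discfit(near,.081,.003); c=np.array(c)/1000
T=near[near[:,2]>.077]; rel=T[:,:2]-c; rad=np.hypot(*rel.T); a=np.degrees(np.arctan2(rel[:,1],rel[:,0]))
m=(rad>.045)&(rad<.052); print(np.histogram(a[m],np.arange(-180,181,5))[0])
m=(T[:,2]>.0825); print("ribs",np.histogram(a[m],np.arange(-180,181,5))[0])
for cam in ["scene","side"]:
    i2=imaging.get_image(cam); o=models.outline_of(cam,"lid")[0]; P2=cloud(i2,o["region"]); print(cam,barfit(P2),discfit(P2,.075,.003))
E
```

```text
[0.5129 0.0236 0.2913] 2.8167
[311.9, 178.6, 103.5, 114.1] 0.56
collar (((501.6829833984375, 32.89067840576172), 64.3984375), 3684)
deck [0.5002 0.0326] (((506.0965270996094, 32.63671112060547), 58.1409912109375), 4015) 4015
[  0   7  20  17  16  20  18  17  16  17  20  17  15  20  19  18  18  37
 235 259 213  77  63 110 975 821  23  23  22  22  23   2   0   0   0   0
   0  16  22  23  21  23  22  22  22  19  21 160 820 477 313 288 272  67
  23  18  18  17  21  18  20  17  18  17  17  18  19   3   0   0   0   0]
ribs [   0    2    0    3    2    0    2    0    1    3    0    1    0    1
    2    3    1   90 1085 1137 1631 4944 2465  297 1249 1501 1214  730
  561  389  340  296  286  281  280  285  293  299  397  392  439  536
  648  822  863  437  215 1316 1575 3991 2021  790  875  756   68   16
    3    3    4    2    3    4   18    1    0    0    1    0    1    1
    1    0]
scene (((491.4621887207031, -260.2059326171875), (21.38797378540039, 63.65436553955078), 62.054534912109375), np.float64(-25.667762954227364)) (((493.558349609375, -257.936279296875), 41.150306701660156), 121)
side (((488.08056640625, -259.4540710449219), (17.90316390991211, 63.409217834472656), 65.30712127685547), np.float64(156.13321779914952)) (((489.13104248046875, -258.3185729980469), 41.32931137084961), 182)
```

View pics/w2.png

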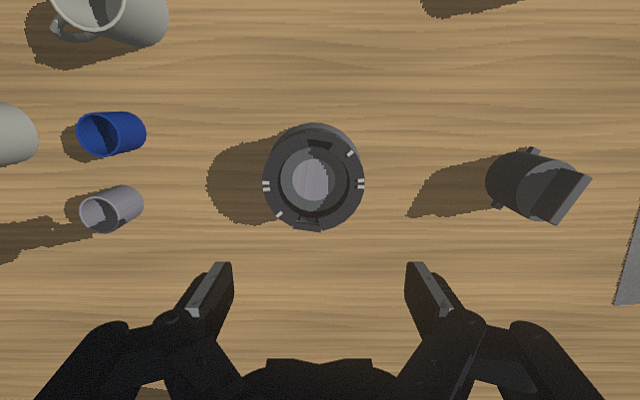

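Run:
```python
from h import *
np.set_printoptions(precision=4,suppress=True)
im=imaging.get_image("wrist")
g=cv2.cvtColor(im["pixels"],cv2.COLOR_RGB2GRAY).astype(int)
yy,xx=np.mgrid[:400,:640]; rr=np.hypot(xx-312,yy-182)
m=((g>150)&(rr<56)&(rr>33)).astype(np.uint8)
n,l,st,ce=cv2.connectedComponentsWithStats(m)
for k in range(1,n):
    w=onplane(im,[ce[k]],.084)[0]; v=w[:2]-[.502,.033]
    print(st[k,4],ce[k],w[:2],np.hypot(*v)*1000,np.degrees(np.arctan2(v[1],v[0])))
for o in models.outline_of("wrist","cup")[:3]:
    P=cloud(im,o["region"]); c=im["pixels"][o["region"]].mean(0)
    R=P[P[:,2]>.057]; print(o["bbox"],c,cv2.minEnclosingCircle((R[:,:2]*1000).astype(np.float32)),fitc(R),np.percentile(P[:,2],98),len(R))
o=models.outline_of("wrist","lid")[0]; P=cloud(im,o["region"]); print(o["bbox"],barfit(P),discfit(P,.075,.003))
```

```text
18 [349.7222 152.7222] [ 0.5393 -0.0109] 57.61359131794169 -49.61898241138259
18 [360.5 180. ] [ 0.5066 -0.0248] 58.00122101970991 -85.40860681399182
13 [265.3077 182.3846] [0.5039 0.0896] 56.65009428874254 88.08390142879057
14 [360.2143 186.2857] [ 0.4988 -0.0248] 57.88416507992665 -93.12838201588224
18 [265.5556 188.9444] [0.4957 0.0898] 57.14841809756213 96.32794368655298
3 [360. 206.] [ 0.4737 -0.0256] 65.08060140742991 -115.81733888630016
19 [278.8421 213.7368] [0.4636 0.0751] 56.980682867138 132.34812759771364
1 [285. 231.] [0.4402 0.0683] 71.1842568951071 150.24736786507154
3 [288. 231.] [0.4402 0.0645] 69.37470170572088 152.9855417925319
2 [294.5 231. ] [0.4402 0.0562] 66.04270921084613 159.39042981771644
4 [303.5 237. ] [0.4318 0.045 ] 71.19643121049585 170.32945994738625
7 [310. 237.] [0.4318 0.0366] 70.28949908863163 177.0313014903851
1 [315. 237.] [0.4318 0.0302] 70.25743924368211 -177.74974574530432
2 [318.5 237. ] [0.4318 0.0258] 70.58101397576644 -174.11441688251625
1 [322. 237.] [0.4318 0.0213] 71.18546678004272 -170.52674844560357
[112.4, 134.2, 71.3, 50.1] [ 34.9484  55.0031 105.0791] ((558.1357421875, 295.3995361328125), 27.077106475830078) (array([0.5581, 0.2948]), np.float64(0.024921407426013217)) 0.061330921036903456 439
[111.8, 211.2, 66.3, 48.4] [102.9892 100.6581 104.7013] ((453.2236633300781, 318.221435546875), 27.317768096923828) (array([0.4537, 0.3182]), np.float64(0.02519636519590309)) 0.061264510365018295 384
[538.8, 185.9, 107.1, 78.1] (((489.9016418457031, -260.2687072753906), (16.404577255249023, 63.627132415771484), 64.92195892333984), np.float64(155.0640278753906)) (((490.0933532714844, -258.9043273925781), 39.907257080078125), 1587)
```

Call:
jog_arm(plan="0 0 0 -0.75 -3.68 1 0;0 0 0 -0.75 -3.68 1 0;0 0 0 -0.75 -3.68 1 0;0 0 0 -0.75 -3.68 1 0;0 0 0 -0.75 -3.68 1 0;0 0 0 -0.75 -3.68 1 0;0 0 0 -0.75 -3.68 1 0;0 0 0 -0.7 -3.7 1 0;0 0 0 0 0 2 0;0 0 0 0 0 0 0")

```text
time_s: 4.05
position: [0.4516, 0.3206, 0.1881]
tool_rot: [[1.0, 0.003, -0.005], [0.003, -1.0, -0.002], [-0.005, 0.002, -1.0]]
ft_force: [-0.4, 0.1, -0.3]
grip_width: 0.0853
gripper_force: 0.0
```

Call:
jog_arm(plan="0 0 0 0 0 0 0;0 0 0 0 0 0 0")

```text
time_s: 4.22
position: [0.4542, 0.319, 0.1923]
tool_rot: [[1.0, -0.001, 0.001], [-0.001, -1.0, 0.0], [0.001, -0.0, -1.0]]
ft_force: [-0.0, 0.6, 0.0]
grip_width: 0.0854
gripper_force: 0.0
```

Run:
```python
from h import *
np.set_printoptions(precision=4,suppress=True)
im=imaging.get_image("wrist");save(im,"w3"); print(env.observe()["position"],env.observe()["q"])
for o in models.outline_of("wrist","cup")[:3]:
    P=cloud(im,o["region"]); c=im["pixels"][o["region"]].mean(0)
    R=P[P[:,2]>.057]; print(o["bbox"],c,cv2.minEnclosingCircle((R[:,:2]*1000).astype(np.float32)),fitc(R),np.percentile(P[:,2],98),len(R))
```

```text
[0.4544 0.3189 0.1926] [ 22.8453  24.0299  77.422   -0.0071  78.444  112.9287]
[321.6, 189.4, 51.0, 63.9] [90.7545 86.6424 86.9203] ((453.1001281738281, 318.6379089355469), 26.906429290771484) (array([0.4535, 0.3187]), np.float64(0.025161453399930173)) 0.060863499814681726 544
[348.6, 75.0, 66.6, 70.5] [42.3437 50.1721 80.8894] ((557.6595458984375, 295.6044616699219), 26.886035919189453) (array([0.5575, 0.2958]), np.float64(0.025139285998926036)) 0.06103014795183015 752
```

Call:
jog_arm(plan="0 0 0 -0.1 0 3.2 0;0 0 0 0 0 3.2 0;0 0 0 0 0 3.2 0;0 0 0 0 0 2.8 0;0 0 0 0 0 2 0;0 0 0 0 0 1.5 0;0 0 0 0 0 0 0;0 0 0 0 0 0 0")

```text
time_s: 4.98
position: [0.4532, 0.3192, 0.0329]
tool_rot: [[1.0, -0.001, 0.0], [-0.001, -1.0, 0.0], [0.0, -0.0, -1.0]]
ft_force: [0.6, 0.5, 0.2]
grip_width: 0.0856
gripper_force: 0.0
```

Call:
jog_arm(plan="0 0 0 0 0 0 200;0 0 0 0 0 0 200;0 0 0 0 0 0 200;0 0 0 0 0 0 200;0 0 0 0 0 0 200;0 0 0 0 0 0 200;0 0 0 0 0 0 200;0 0 0 0 0 0 200", grip_force=40)

```text
time_s: 5.65
position: [0.4532, 0.3198, 0.0341]
tool_rot: [[1.0, 0.0, 0.003], [0.0, -1.0, 0.001], [0.003, -0.001, -1.0]]
ft_force: [-1.1, -2.0, 8.9]
grip_width: 0.0533
gripper_force: 41.2
```

Call:
jog_arm(plan="0 0 0 0 0 -2 200;0 0 0 0 0 -3.5 200;0 0 0 0 0 -3.5 200;0 0 0 0 0 -3.5 200;0 0 0 0 0 -2 200")

```text
time_s: 6.07
position: [0.4532, 0.32, 0.1819]
tool_rot: [[1.0, 0.0, 0.005], [0.0, -1.0, 0.002], [0.005, -0.002, -1.0]]
ft_force: [-0.5, -0.3, -0.9]
grip_width: 0.0531
gripper_force: 42.9
```

Call:
jog_arm(plan="0 0 0 0.6 3.6 0 200;0 0 0 0.6 3.6 0 200;0 0 0 0.6 3.6 0 200;0 0 0 0.6 3.6 0 200;0 0 0 0.6 3.6 0 200;0 0 0 0.6 3.6 0 200;0 0 0 0.6 3.6 0 200;0 0 0 0.6 3.6 0 200;0 0 0 0 0 0 200;0 0 0 0 0 0 200")

```text
time_s: 6.9
position: [0.5007, 0.0302, 0.1778]
tool_rot: [[1.0, -0.003, 0.001], [-0.003, -1.0, 0.0], [0.001, -0.0, -1.0]]
ft_force: [1.2, 0.2, -1.2]
grip_width: 0.0536
gripper_force: 43.0
```

Call:
jog_arm(plan="0 0 0 0 0 0 200;0 0 0 0 0 0 200")

```text
time_s: 7.07
position: [0.5003, 0.0327, 0.1776]
tool_rot: [[1.0, 0.001, 0.0], [0.001, -1.0, 0.0], [0.0, -0.0, -1.0]]
ft_force: [-0.6, 0.2, -1.8]
grip_width: 0.0535
gripper_force: 43.1
```

Run:
```python
from h import *
np.set_printoptions(precision=4,suppress=True)
im=imaging.get_image("wrist");save(im,"w4"); s=env.observe(); print(s["position"],s["ft_force"],s["grip_width"],s["q"])
for o in models.outline_of("wrist","cup")[:1]:
    P=cloud(im,o["region"]); z=np.percentile(P[:,2],97)
    R=P[P[:,2]>z-.004]; print(o["bbox"],z,cv2.minEnclosingCircle((R[:,:2]*1000).astype(np.float32)),fitc(R),len(R))
```

```text
[0.5003 0.0328 0.1776] [-0.3094 -0.5478 -2.4196] 0.05330075488363609 [-9.8045 19.7651 87.1307  0.0091 73.0923 80.0862]
[47.3, 130.6, 94.6, 62.3] 0.06096261991310964 ((557.201416015625, 293.892822265625), 26.940675735473633) (array([0.5576, 0.2936]), np.float64(0.024829511246921582)) 671
```

View pics/w4.png

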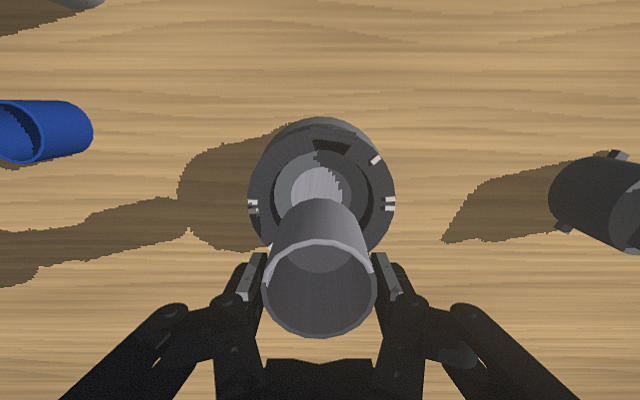

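The picture shows the cup held upright between the pads (rim centred about 320,285), above the grinder deck (315,180).

Call:
jog_arm(plan="0 0 0 0.1 0 2.5 200;0 0 0 0 0 2.5 200;0 0 0 0 0 1.5 200;0 0 0 0 0 1 200;0 0 0 0 0 0.6 200;0 0 0 0 0 0.2 200;0 0 0 0 0 0 200;0 0 0 0 0 0 200")

```text
time_s: 7.83
position: [0.5019, 0.032, 0.0949]
tool_rot: [[1.0, 0.001, 0.001], [0.001, -1.0, -0.0], [0.001, 0.0, -1.0]]
ft_force: [0.3, 0.1, -0.8]
grip_width: 0.0533
gripper_force: 43.0
```

Call:
jog_arm(plan="0 0 0 0 0 0.05 200;0 0 0 0 0 0.05 200;0 0 0 0 0 0 200;0 0 0 0 0 0 200")

```text
time_s: 8.17
position: [0.5019, 0.0318, 0.0941]
tool_rot: [[1.0, 0.0, 0.001], [0.0, -1.0, -0.0], [0.001, 0.0, -1.0]]
ft_force: [-1.5, 1.0, 6.3]
grip_width: 0.0533
gripper_force: 43.7
```

Call:
jog_arm(plan="0 0 0 0 0 0 120;0 0 0 0 0 0 80;0 0 0 0 0 0 40;0 0 0 0 0 0 0;0 0 0 0 0 0 0;0 0 0 0 0 0 0;0 0 0 0 0 -1 0;0 0 0 0 0 -3 0;0 0 0 0 0 -4 0;0 0 0 0 0 -4 0")

```text
time_s: 9.0
position: [0.5009, 0.0318, 0.2144]
tool_rot: [[1.0, 0.0, -0.002], [0.0, -1.0, 0.0], [-0.002, -0.0, -1.0]]
ft_force: [0.7, -0.3, -0.2]
grip_width: 0.0854
gripper_force: 0.0
```

Call:
jog_arm(plan="0 0 0 0 0 -3 0;0 0 0 0 0 -2 0;0 0 0 0 0 0 0;0 0 0 0 0 0 0")

```text
time_s: 9.33
position: [0.5017, 0.0316, 0.2638]
tool_rot: [[1.0, 0.0, 0.002], [0.0, -1.0, -0.0], [0.002, 0.0, -1.0]]
ft_force: [-0.3, 0.1, -1.1]
grip_width: 0.0855
gripper_force: 0.0
```

Run:
```python
from h import *
np.set_printoptions(precision=4,suppress=True)
im=imaging.get_image("wrist");save(im,"w5"); s=env.observe(); print(s["position"],s["q"],s["time_s"])
P=cloud(im,np.ones((400,640),bool)); P=P[np.hypot(P[:,0]-.5014,P[:,1]-.0323)<.042]
R=P[(P[:,2]>.117)&(P[:,2]<.125)]; print(np.percentile(P[:,2],97),cv2.minEnclosingCircle((R[:,:2]*1000).astype(np.float32)),fitc(R),len(R))
o=models.outline_of("wrist","lid")
if o: P=cloud(im,o[0]["region"]); print(o[0]["bbox"],barfit(P))
```

```text
[0.5013 0.0317 0.2627] [-9.9087 15.735  78.2091  0.0012 86.1024 80.0853] 9.3833
0.35497788171724654 ((501.7612609863281, 32.906768798828125), 26.884552001953125) (array([0.5021, 0.0331]), np.float64(0.025165911210041227)) 520
[564.2, 183.7, 124.2, 83.0] (((489.4802551269531, -259.916748046875), (15.995877265930176, 63.345096588134766), 65.30342102050781), np.float64(155.89610741802366))
```

View pics/w5.png

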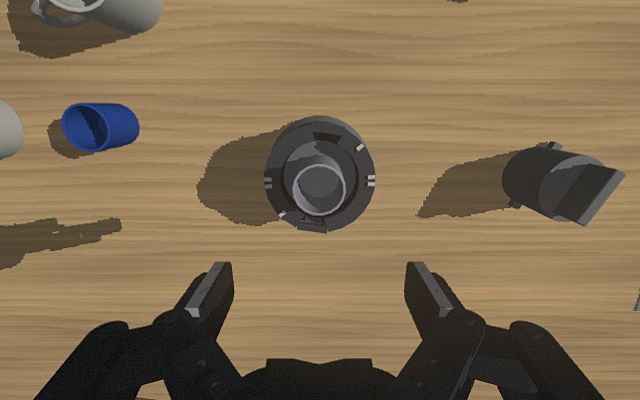

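Call:
jog_arm(plan="0 0 0 -0.14 3.65 0 0;0 0 0 -0.14 3.65 0 0;0 0 0 -0.14 3.65 0 0;0 0 0 -0.14 3.65 0 0;0 0 0 -0.14 3.65 0 0;0 0 0 -0.14 3.65 0 0;0 0 0 -0.14 3.65 0 0;0 0 0 -0.14 3.65 0 0;0 0 6 0 0 1 0;0 0 6 0 0 1 0")

```text
time_s: 10.27
position: [0.4898, -0.2623, 0.2412]
tool_rot: [[0.977, -0.215, -0.002], [-0.215, -0.977, 0.002], [-0.002, -0.001, -1.0]]
ft_force: [0.6, 0.4, -0.9]
grip_width: 0.0853
gripper_force: 0.0
```

Call:
jog_arm(plan="0 0 6 0 0 1 0;0 0 6.5 0 0 1 0;0 0 0 0 0 0 0;0 0 0 0 0 0 0;0 0 0 0 0 0 0")

```text
time_s: 10.68
position: [0.4904, -0.2603, 0.2233]
tool_rot: [[0.911, -0.412, -0.0], [-0.412, -0.911, 0.0], [-0.0, -0.0, -1.0]]
ft_force: [-0.3, 0.5, -0.3]
grip_width: 0.0851
gripper_force: 0.0
```

Run:
```python
from h import *
np.set_printoptions(precision=4,suppress=True)
im=imaging.get_image("wrist");save(im,"w6"); s=env.observe(); R=np.array(s["tool_rot"]); print(s["position"],s["q"],s["time_s"],"yaw",np.degrees(np.arctan2(R[1,0],R[0,0])))
P=cloud(im,models.outline_of("wrist","lid")[0]["region"]); r,a=barfit(P); print(r,a,discfit(P,.075,.003))
print("tool-frame shift cm",R.T@(np.array([r[0][0]/1000,r[0][1]/1000,.08])-s["position"])*100)
```

```text
[ 0.4906 -0.2603  0.2236] [-40.171   22.6611  74.2855   0.0033  83.036   74.1634] 10.7333 yaw -24.33479085678291
((490.2503662109375, -261.1907043457031), (13.501827239990234, 63.157684326171875), 65.369140625) 155.15273463857523 (((489.9710693359375, -260.51678466796875), 39.86581039428711), 3645)
tool-frame shift cm [ 0.003   0.0901 14.3564]
```

View pics/w6.png

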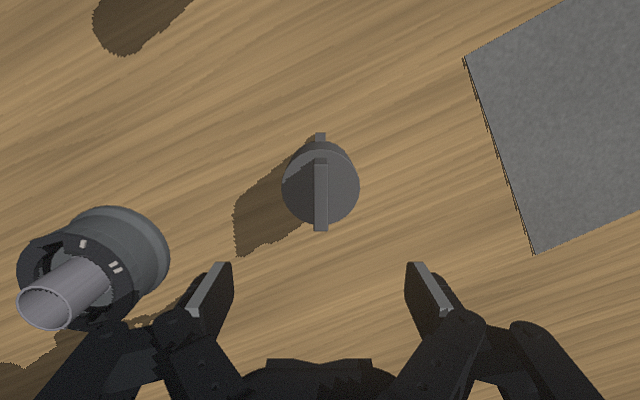

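The bar stands vertical in the picture at (320,197), midway between the fingers: aligned.

Call:
jog_arm(plan="0 0 0.4 0 0.05 3 0;0 0 0 0 0 3.5 0;0 0 0 0 0 3.5 0;0 0 0 0 0 2.3 0;0 0 0 0 0 1.5 0;0 0 0 0 0 0.5 0;0 0 0 0 0 0 0;0 0 0 0 0 0 0;0 0 0 0 0 0 0")

```text
time_s: 11.53
position: [0.4908, -0.2613, 0.0817]
tool_rot: [[0.907, -0.42, 0.002], [-0.42, -0.907, -0.002], [0.003, 0.001, -1.0]]
ft_force: [-0.1, 0.4, -0.1]
grip_width: 0.0853
gripper_force: 0.0
```

Call:
jog_arm(plan="0 0 0 0 0 0 255;0 0 0 0 0 0 255;0 0 0 0 0 0 255;0 0 0 0 0 0 255;0 0 0 0 0 0 255;0 0 0 0 0 0 255;0 0 0 0 0 0 255;0 0 0 0 0 0 255;0 0 0 0 0 0 255;0 0 0 0 0 0 255", grip_force=80)

```text
time_s: 12.37
position: [0.4902, -0.2608, 0.0804]
tool_rot: [[0.907, -0.421, 0.0], [-0.421, -0.907, -0.0], [0.0, 0.0, -1.0]]
ft_force: [0.3, -0.0, 1.1]
grip_width: 0.0128
gripper_force: 78.1
```

Call:
jog_arm(plan="0 0 0 0 0 0 255;0 0 0 0 0 0 255")

```text
time_s: 12.53
position: [0.4902, -0.2608, 0.0804]
tool_rot: [[0.907, -0.421, 0.0], [-0.421, -0.907, -0.0], [0.0, 0.0, -1.0]]
ft_force: [-1.1, -0.5, 1.0]
grip_width: 0.0128
gripper_force: 78.1
```

Call:
jog_arm(plan="0 0 0 0 0 -2 255;0 0 0 0 0 -3.5 255;0 0 0 0 0 -3.5 255;0 0 -5.4 0 0 -3 255;0 0 -5.4 0 0 -2 255;0 0 -5.5 0 0 -2 255;0 0 0 0 0 0 255;0 0 0 0 0 0 255")

```text
time_s: 13.2
position: [0.4901, -0.2607, 0.24]
tool_rot: [[0.988, -0.152, 0.0], [-0.152, -0.988, -0.0], [0.0, 0.0, -1.0]]
ft_force: [-1.4, 0.1, -3.4]
grip_width: 0.0129
gripper_force: 78.5
```

Call:
jog_arm(plan="0 0 0 -0.41 -3.64 0 255;0 0 0 -0.41 -3.64 0 255;0 0 0 -0.41 -3.64 0 255;0 0 0 -0.41 -3.64 0 255;0 0 0 -0.41 -3.64 0 255;0 0 0 -0.41 -3.64 0 255;0 0 0 -0.41 -3.64 0 255;0 0 0 -0.41 -3.64 0 255;0 0 0 0 0 0 255;0 0 0 0 0 0 255")

```text
time_s: 14.03
position: [0.5005, 0.0337, 0.2384]
tool_rot: [[0.989, -0.149, -0.003], [-0.149, -0.989, 0.001], [-0.003, -0.0, -1.0]]
ft_force: [0.6, -0.1, -1.5]
grip_width: 0.0128
gripper_force: 79.0
```

Call:
jog_arm(plan="0 0 0 0 0 0 255;0 0 0 0 0 0 255")

```text
time_s: 14.2
position: [0.5011, 0.0311, 0.2393]
tool_rot: [[0.988, -0.152, -0.002], [-0.152, -0.988, 0.0], [-0.002, 0.0, -1.0]]
ft_force: [0.4, -0.5, -2.5]
grip_width: 0.0124
gripper_force: 79.0
```

Run:
```python
from h import *
np.set_printoptions(precision=4,suppress=True)
im=imaging.get_image("wrist");save(im,"w7"); s=env.observe(); R=np.array(s["tool_rot"]); print(s["position"],s["q"],s["time_s"],s["ft_force"],"yaw",np.degrees(np.arctan2(R[1,0],R[0,0])))
print("shift",R.T@(np.array([.5014,.0323,.140])-s["position"])*100)
P=cloud(im,np.ones((400,640),bool)); P=P[np.hypot(P[:,0]-.5014,P[:,1]-.0323)<.06]
for z in (s["position"][2]-.0054,): print(discfit(P,z,.003))
a=im["pixels"][:,:,::-1]; b=imaging.get_image("side")["pixels"][110:310,260:480,::-1]
cv2.imwrite("pics/c7.png",np.hstack([cv2.resize(a,(480,300)),cv2.resize(b,(320,300))]))
```

```text
[0.5012 0.031  0.2396] [-9.9927 16.6635 80.7749 -0.0107 82.6342 88.7487] 14.25 [-1.3179 -0.0814 -2.1771] yaw -8.739947843747666
shift [ 0.0145 -0.1377  9.9596]
(((501.0776672363281, 31.742778778076172), 39.88060760498047), 7741)
```

View pics/c7.png

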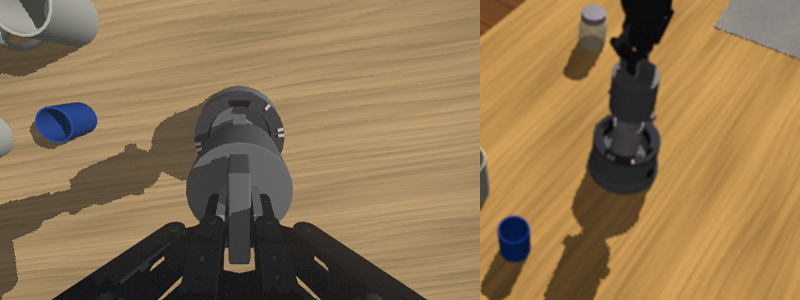

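The lid hangs level over the cup, its bar in line with the gap (left view 240,190).

Call:
jog_arm(plan="0 0 0 0 -0.08 2.5 255;0 0 0 0 0 2.5 255;0 0 0 0 0 1.5 255;0 0 0 0 0 0.7 255;0 0 0 0 0 0 255;0 0 0 0 0 0 255;0 0 0 0 0 0.4 255;0 0 0 0 0 0.4 255;0 0 0 0 0 0.4 255")

```text
time_s: 15.05
position: [0.5016, 0.0328, 0.1565]
tool_rot: [[0.989, -0.149, 0.001], [-0.149, -0.989, -0.0], [0.001, -0.0, -1.0]]
ft_force: [-0.2, 0.1, -1.6]
grip_width: 0.0128
gripper_force: 78.9
```

Call:
jog_arm(plan="0 0 0 0 0 0.3 255;0 0 0 0 0 0.3 255;0 0 0 0 0 0.3 255;0 0 0 0 0 0.3 255;0 0 0 0 0 0.2 255;0 0 0 0 0 0.1 255;0 0 0 0 0 0 255;0 0 0 0 0 0 255")

```text
time_s: 15.72
position: [0.5014, 0.0329, 0.1414]
tool_rot: [[0.989, -0.149, 0.0], [-0.149, -0.989, 0.0], [0.0, -0.0, -1.0]]
ft_force: [0.3, -0.1, -1.3]
grip_width: 0.0123
gripper_force: 78.9
```

Call:
jog_arm(plan="0 0 0 0 0 0.1 255;0 0 0 0 0 0.05 255;0 0 0 0 0 0 255;0 0 0 0 0 0 255")

```text
time_s: 16.05
position: [0.5016, 0.0327, 0.1403]
tool_rot: [[0.989, -0.149, 0.001], [-0.149, -0.989, -0.0], [0.001, 0.0, -1.0]]
ft_force: [-1.5, -1.6, 4.8]
grip_width: 0.0132
gripper_force: 79.8
```

Seated on the deck at the expected height. Now the twist.

Call:
jog_arm(plan="0 0 3 0 0 0 255;0 0 5 0 0 0 255;0 0 5 0 0 0 255;0 0 5 0 0 0 255;0 0 5 0 0 0 255;0 0 5 0 0 0 255;0 0 5 0 0 0 255;0 0 5 0 0 0 255;0 0 0 0 0 0 255;0 0 0 0 0 0 255", grip_force=100)

```text
time_s: 16.88
position: [0.5016, 0.0327, 0.1404]
tool_rot: [[0.687, -0.727, 0.001], [-0.727, -0.687, -0.0], [0.001, -0.0, -1.0]]
ft_force: [-1.9, -0.9, 5.4]
grip_width: 0.0126
gripper_force: 97.7
```

Run:
```python
from h import *
np.set_printoptions(precision=4,suppress=True)
im=imaging.get_image("wrist");save(im,"w8"); s=env.observe(); R=np.array(s["tool_rot"]); print(s["position"],s["q"],s["time_s"],s["ft_force"],s["wrist_torque"],"yaw",np.degrees(np.arctan2(R[1,0],R[0,0])))
P=cloud(im,np.ones((400,640),bool)); P=P[np.hypot(P[:,0]-.5014,P[:,1]-.0323)<.04]
B=P[(P[:,2]>.165)&(P[:,2]<.173)]; print(cv2.minAreaRect((B[:,:2]*1000).astype(np.float32)),len(B))
print(discfit(P,.135,.003))
b=imaging.get_image("scene")["pixels"][150:250,260:400,::-1]
cv2.imwrite("pics/c8.png",np.hstack([cv2.resize(im["pixels"][:,:,::-1],(480,300)),cv2.resize(b,(320,300))]))
```

```text
[0.5016 0.0327 0.1404] [ -9.78    22.2803  90.1846  -0.0172  67.472  126.7999] 16.9333 [-1.4875 -1.2867  5.6424] [-0.0919  0.2346  0.0288] yaw -46.57340026136237
((500.9274597167969, 30.797889709472656), (37.39508056640625, 63.321102142333984), 63.122833251953125) 4324
(((501.2903137207031, 32.74953079223633), 39.83942794799805), 7754)
```

View pics/c8.png

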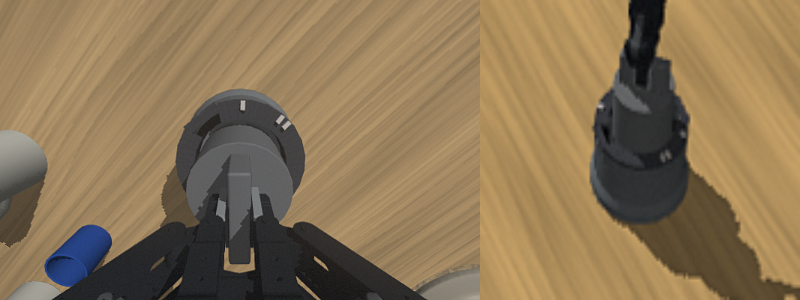

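The bar points almost at the single rib (243,105 in the left view), about 2° short of it; adding this plus half the drive play.

Call:
jog_arm(plan="0 0 2.5 0 0 0 255;0 0 2 0 0 0 255;0 0 0 0 0 0 255;0 0 0 0 0 0 255;0 0 0 0 0 0 255;0 0 0 0 0 0 255")

```text
time_s: 17.48
position: [0.5015, 0.0328, 0.1404]
tool_rot: [[0.628, -0.778, 0.001], [-0.778, -0.628, -0.0], [0.001, -0.0, -1.0]]
ft_force: [-2.0, -0.1, 4.9]
grip_width: 0.0125
gripper_force: 97.8
```

Run:
```python
from h import *
np.set_printoptions(precision=4,suppress=True)
im=imaging.get_image("wrist"); s=env.observe(); R=np.array(s["tool_rot"]); print(s["position"],s["time_s"],s["ft_force"],s["wrist_torque"],s["gripper_force"],"yaw",np.degrees(np.arctan2(R[1,0],R[0,0])))
# bar top face in the image versus tool, and the rib
P=cloud(im,np.ones((400,640),bool)); rel=P[:,:2]-[.5014,.0323]; r=np.hypot(*rel.T)
B=P[(P[:,2]>.166)&(P[:,2]<.173)&(r<.034)]; t=(B[:,:2]-[.5014,.0323])@R[:2,:2]; m=abs(t[:,1])<.009
print("bar slope deg vs tool x",np.degrees(np.arctan(np.polyfit(t[m,0],t[m,1],1)[0])),m.sum())
g=cv2.cvtColor(im["pixels"],cv2.COLOR_RGB2GRAY)
yy,xx=np.mgrid[:400,:640]; k=((g>150)&(yy>120)&(yy<180)&(xx>280)&(xx<400)).astype(np.uint8)
n,l,st,ce=cv2.connectedComponentsWithStats(k)
for i in range(1,n):
    w=onplane(im,[ce[i]],.084)[0,:2]-[.5014,.0323]; print(st[i,4],ce[i],np.hypot(*w),np.degrees(np.arctan2(w[1],w[0])))
```

```text
[0.5015 0.0328 0.1404] 17.5333 [-0.9775 -1.0623  5.0476] [-0.0776  0.298  -0.0003] 97.8320038318634 yaw -51.063607771185275
bar slope deg vs tool x -0.20806574542029538 3846
15 [289.4667 123.4667] 0.0707326987918113 -35.31677781074334
1 [281. 128.] 0.06978506783789108 -30.280685537290566
66 [316.2727 139.7727] 0.05777098490305013 -49.10117100972546
68 [368.0147 154.2794] 0.058085768312363804 -84.92183819100921
66 [376.8636 161.6212] 0.05798176979003215 -92.72053318468167
3 [395.3333 172.    ] 0.06294899691062739 -105.91563162306728
```

Run:
```python
from h import *
np.set_printoptions(precision=3,suppress=True)
for i in range(6):
    im=imaging.get_image("side"); s=env.observe(); print(s["wrist_torque"],np.array(s["joint_efforts"]),s["ft_force"])
a=im["pixels"][130:260,300:420,::-1]; b=imaging.get_image("scene")["pixels"][130:260,270:390,::-1]
cv2.imwrite("pics/c9.png",cv2.resize(np.hstack([a,b]),(800,433),interpolation=cv2.INTER_CUBIC))
```

```text
[-0.055  0.295  0.041] [  0.385 -38.686 -18.715   0.226  -0.462   0.045] [-2.601 -1.162  5.826]
[-0.078  0.283  0.08 ] [  0.385 -38.685 -18.715   0.226  -0.462   0.045] [-1.982 -0.438  5.342]
[-0.069  0.262  0.002] [  0.384 -38.686 -18.715   0.226  -0.462   0.045] [-1.425 -1.258  6.351]
[-0.029  0.318  0.073] [  0.383 -38.686 -18.715   0.226  -0.461   0.045] [-2.186 -1.41   5.926]
[-0.057  0.32   0.04 ] [  0.384 -38.686 -18.715   0.226  -0.462   0.045] [-3.025 -1.352  6.055]
[-0.038  0.31   0.001] [  0.383 -38.687 -18.715   0.225  -0.462   0.045] [-2.014 -0.42   5.542]
```

View pics/c9.png

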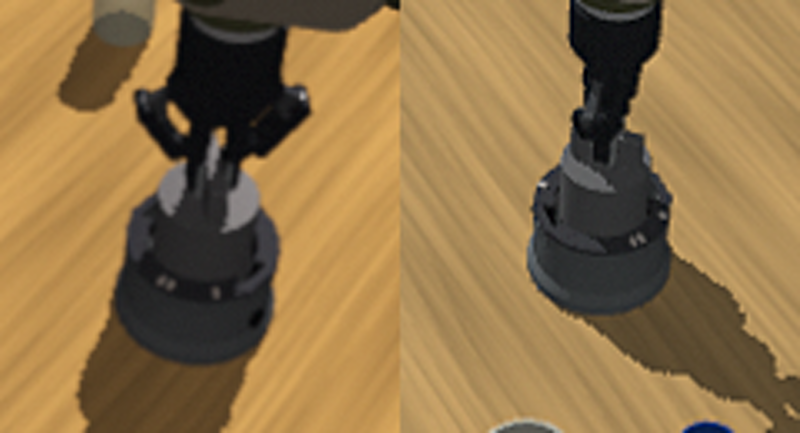

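The lid is seated with its flange flush inside the collar. The bar lies along the line of the single rib, and the gripper still holds it.

```bash
python3 -c "
from rig import job
print(job.close_job())"
```

```text
the job is handed in; nothing more can be done
None
```

The cup stands upright in the middle of the deck and the lid is fully down over it, turned about 42° clockwise to the half-way mark with the gripper still holding it there. The job is handed in at about 18 s; the switch ring itself could not be seen, so pulse is inferred from the lid's angle and a small spring-back torque at the wrist.

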